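# Turn the wide sample tile over against the fence

## Robot

A 6-joint arm with a two-finger parallel gripper is mounted at the origin on the work surface. World frame = base frame: x ahead of the robot, y to its left, z up, the work surface at z = 0. Lengths are in m, angles in rad, forces in N, time in s.
With the tool pointing down it reaches from about 0.375 to 0.9 m from the base axis. Payload 3.1 kg.
Tool frame: the origin (TCP) lies on the centre line of the jaws, within the pads' length; the fingertips stand 11 mm ahead of it and the grasp point (between the pads) lies 8 mm behind it; x points along the fingers, y is the direction in which the jaws open and shut, and the axes are right-handed (so a half turn about x gives the same grasp; the last joint's range is limited). The gripper opens to 87 mm and grips with 3 to 60 N. Pads are 19 mm wide; open, the fingers measure 117 mm over their backs; the gripper's body (75 mm by 190 mm) begins 51 mm behind the grasp point.
Start: joints at [-0.178, 0.527, 1.433, -0, 1.181, -0.178], TCP at [0.625, 0, 0.234] pointing down, gripper open.
Joint ranges: [-3.08, 3.08], [-0.75, 2.2], [0.22, 2.44], [-1.43, 4.57], [0, 2.65], [-2.85, 2.85]. Speed limits (rad/s): [2.79, 2.79, 3.14, 3.14, 3.14, 3.14].

## Interface

Orientations are given as a unit quaternion [x, y, z, w].
In Python, from rig import robot, camera, camera_info gives the robot as it stands.
- The arm moves only by the shell command python3 -m inch 'ROWS' [FORCE]. ROWS is JSON, a list that holds one entry, the list of rows, each a list of 5 numbers: the shift along the tool's x, y, z in cm, then the turn about the tool's x in rad, then the opening, from 0 (shut) to 1 (fully open). A call has 1 to 8 rows; each row shifts and turns the pose as measured when the row begins, along the tool's axes as they then stand; what a row does not reach is not made up. A row lasts 1/12 s, in which the tool goes at most 41.7 mm and 7.16 degrees, less where a joint would pass 70% of its speed; a pose out of reach is approached as far as the arm can. A call with a gripper value outside its range is refused whole. The fingers move at their own pace and stop on an object; FORCE is the grip in N (left out, the last holds). Time passes only in rows, so rows that do not move let the fingers close. It gives the time, the measured TCP pose, the force and the opening at its end, in the units of the state.
- robot.get_obs(): the state, without advancing time (a new reading comes with each control period).
- camera(name): name is "scene" or "side" or "wrist"; returns the picture (480x640x3 uint8, red, green, blue); there is no depth.
- camera_info(name): a dict with "camera_matrix" (3x3 intrinsics, pixels), "rvec" (rotation vector, rad) and "tvec" (3), from world to camera coordinates, as OpenCV has them. Camera axes: x right, y down, z forward; pixel columns grow to the right and rows downward; lengths in m; the calibration is good to about 2 mm. The wrist camera is an equidistant fisheye: a pixel r from the principal point sees the ray r / f radians off the axis. A picture is of the moment at which its call begins: read the wrist's pose just before it. camera_info takes no time and is no camera call; for the wrist camera it gives the pose at the moment of the call.
- robot.hand_in(): hands the job in, once; it reports no verdict.
The state is a dict: "time": time; "q": joint angles; "joint_velocities": joint speeds; "joint_torque": joint torques, N m; "position": TCP position; "tool_rot": TCP orientation; "ft_force": force on the tool from outside, world axes, zero at the start; "moment": the same for the moment, N m; "grip_width": finger opening in m.
Only numpy, scipy, OpenCV 4.12 (cv2) and the standard library are available. Lean on these libraries where they do the work, as an engineer would, in place of code of your own. Each camera call takes 0.05 s, during which the arm holds its last target. There are 200 camera calls.

## Task

Three plywood sample tiles lean on the wooden fence of the layout table with their cork side hidden against it. Turn the wide one over: push its foot in, right up to the fence, so that it stands upright against it for a moment, then tip its top edge back over, away from the fence, so that it ends lying flat on the table in front of the fence, cork side up. Leave the two narrow tiles leaning where they are.

Things in the scene. Friction and masses are not known exactly. Their poses are not given: they have to be found in the camera images.
- wide_tile_centre (a point): Centre of the wide sample tile: loose plywood, 84 mm foot to top, 100 mm wide, 12 mm thick, 60 to 130 g, cork on one side. Own x: from foot edge to top edge; y: along its width; z: out of the cork side. At the start it leans at 45 degrees on the fence's top edge, foot 55 mm in front of the fence (its edge only 8 mm high there: push low), cork side towards the fence, plain side up.
- fence: Fixed wooden bar, 480 long, 22 thick, 52 mm high. Origin on the table at the foot of its front face, mid-length. x: level, square to the front face, out of the back (bar fills x 0 to 22 mm; tiles stand on the -x side); y: along it; z: up. Clear for 80 mm behind. Pushed in by its foot, a tile slides up until it stands, and stays; pushed from behind above the fence, it falls flat to the front.
- narrow_tile_a_centre (a point): Centre of one narrow sample tile, same make, lean and axes as the wide one: 84 mm foot to top, 50 mm wide, 12 mm thick. The three tiles stand about 150 mm apart along the fence, in any order. Not to be moved.
- narrow_tile_b_centre (a point): Centre of the other narrow sample tile, same as the first. Not to be moved.

How it is judged:
By the outcome, as a careful person would: the job done as asked, in the order asked, and still so for the second after the job is handed in, with the robot touching nothing.
It also fails if it takes over 43 s, if anything falls off the work surface, if the arm or the gripper's body presses on something with over 40 N, if the wrist force passes 120 N, or if a joint passes its speed limit or range.

## Working session

There is one attempt and no reset: what is moved stays moved. The work goes in short steps, Python scripts to look and compute and a shell command to move; the robot and the scene stay as the last step left them, time stands still between calls to the robot, and variables do not carry over. Pictures are saved under pics/ and viewed, about 8 in all and at most 12, crops included, and the job is handed in when it is done.

```bash
mkdir -p pics; ls; python3 - <<'E'
from rig import robot,camera,camera_info
import cv2,numpy as np
o=robot.get_obs();print(o)
for n in("scene","side"):
    i=camera_info(n);print(n,i)
    cv2.imwrite(f"pics/{n}0.png",camera(n)[:,:,::-1])
E
```

```text
pics
{'time': 0.0, 'q': array([-1.78526595e-01,  5.28452199e-01,  1.43388817e+00, -3.62846941e-05,
        1.18134598e+00, -1.78507693e-01]), 'joint_velocities': array([-0.0018985 ,  0.00105447, -0.00024788, -0.00093398, -0.00054796,
        0.00130509]), 'joint_torque': array([-5.45745443e-04, -4.40045428e+01, -1.76593530e+01,  6.32597599e-02,
        5.83207863e-02, -1.53719384e-04]), 'position': array([6.24310727e-01, 1.27175578e-04, 2.32584654e-01]), 'tool_rot': array([ 0.49956909,  0.50059974, -0.5004329 ,  0.49939717]), 'ft_force': array([ 0.28017549, -0.14166479, -0.72267738]), 'moment': array([-0.00644233,  0.02654238,  0.01470287]), 'grip_width': 0.08683553171755867}
scene {'camera_matrix': array([[607.91343032,   0.        , 311.45426709],
       [  0.        , 607.91343032, 242.75178672],
       [  0.        ,   0.        ,   1.        ]]), 'rvec': array([ 2.27166482,  0.97553253, -0.33187293]), 'tvec': array([-0.39506215, -0.27337728,  1.02652997])}
side {'camera_matrix': array([[480.39304544,   0.        , 315.55651366],
       [  0.        , 480.39304544, 237.27190439],
       [  0.        ,   0.        ,   1.        ]]), 'rvec': array([ 2.3920581 , -0.64537727,  0.24311609]), 'tvec': array([-0.4843777 ,  0.28339133,  0.50012169])}
```

View pics/scene0.png

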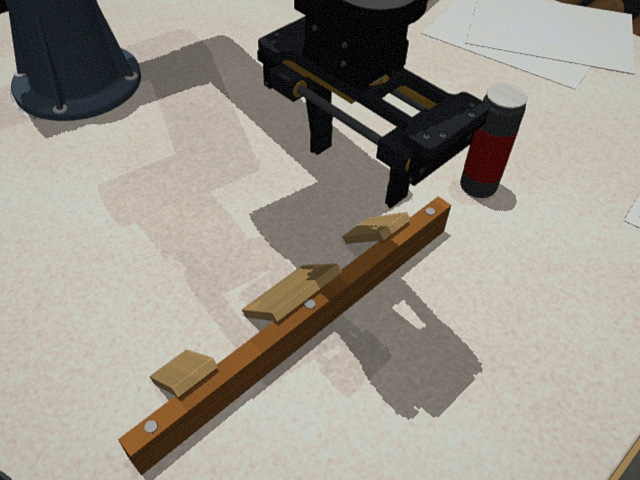

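View pics/side0.png

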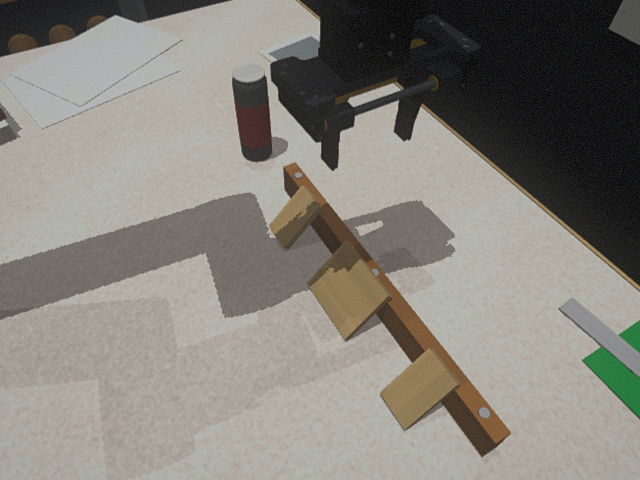

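Scene: the wide tile is in the middle, with its foot at about (243,315)-(308,265). The fence screws are at (151,427), (310,304) and (431,211). Side: the same screws are at (484,413), (376,271) and (298,175), and the wide tile's corners at (309,289), (347,339), (390,297) and (347,243).

```bash
cat > h.py <<'E'
from rig import robot,camera,camera_info
import cv2,numpy as np
def P(n):
    i=camera_info(n);R=cv2.Rodrigues(i["rvec"])[0];return i["camera_matrix"],R,i["tvec"]
def tri(a,b):
    K,R,t=P("scene");K2,R2,t2=P("side")
    X=cv2.triangulatePoints(K@np.c_[R,t],K2@np.c_[R2,t2],np.float64(a).T,np.float64(b).T);return (X[:3]/X[3]).T
def ray(n,uv,z):
    K,R,t=P(n);c=-R.T@t;d=np.c_[np.float64(uv),np.ones(len(uv))]@np.linalg.inv(K).T@R
    return c+d*((z-c[2])/d[:,2])[:,None]
def proj(n,X):
    K,R,t=P(n);return cv2.projectPoints(np.float64(X),R,t,K,None)[0][:,0]
E
python3 - <<'E'
from h import *
np.set_printoptions(precision=4,suppress=True)
S=tri([(151,427),(310,304),(431,211)],[(484,413),(376,271),(298,175)]);print("screws",S)
y=S[0]-S[2];print("len",np.linalg.norm(y));
# outward x: away from robot base side
u=y[:2]/np.linalg.norm(y[:2]);n=np.array([u[1],-u[0]]);
print("u",u,"n",n)
T=ray("side",[(309,289),(347,339)],.008);print("foot side",T,np.linalg.norm(T[0]-T[1]))
T2=ray("side",[(347,243),(390,297)],.068);print("top side",T2,np.linalg.norm(T2[0]-T2[1]))
T3=ray("scene",[(243,315),(308,265)],.068);print("scene upper edge?",T3,np.linalg.norm(T3[0]-T3[1]))
m=S[1][:2]
for t in (T,T2,T3): print([( (p[:2]-m)@n,(p[:2]-m)@u) for p in t])
for n_ in("scene","side"):
    im=cv2.imread(f"pics/{n_}0.png");
    hsv=cv2.cvtColor(im,cv2.COLOR_BGR2HSV)
    mk=((hsv[...,0]>12)&(hsv[...,0]<26)&(hsv[...,1]>70)&(hsv[...,2]>60)).astype(np.uint8)*255
    cs,_=cv2.findContours(mk,0,2)
    for c in cs:
        if cv2.contourArea(c)>300: print(n_,cv2.contourArea(c),cv2.approxPolyDP(c,4,True)[:,0].tolist())
E
```

```text
screws [[ 0.618  -0.2634  0.0496]
 [ 0.6219 -0.0536  0.0539]
 [ 0.623   0.1599  0.0503]]
len 0.42329592804562954
u [-0.0119 -0.9999] n [-0.9999  0.0119]
foot side [[ 0.5464 -0.008   0.008 ]
 [ 0.5508 -0.0987  0.008 ]] 0.09081342925426346
top side [[ 0.6074 -0.0038  0.068 ]
 [ 0.6075 -0.1014  0.068 ]] 0.09756333981566931
scene upper edge? [[ 0.5898 -0.1226  0.068 ]
 [ 0.5883 -0.0249  0.068 ]] 0.0976872543261393
[(np.float64(0.07605868795532167), np.float64(-0.04463690197890618)), (np.float64(0.07060316500152242), np.float64(0.046012511710426))]
[(np.float64(0.015048821426322481), np.float64(-0.0495437499304905)), (np.float64(0.013856608374835077), np.float64(0.04801230525845012))]
[(np.float64(0.031258467763932), np.float64(0.069421433664191)), (np.float64(0.03388974413192095), np.float64(-0.028230376572256143))]
scene 12284.5 [[450, 205], [438, 196], [410, 217], [405, 212], [365, 219], [343, 238], [346, 243], [377, 243], [341, 270], [337, 264], [303, 265], [243, 308], [248, 317], [272, 322], [220, 363], [185, 350], [152, 374], [157, 385], [175, 395], [118, 439], [127, 455], [184, 416]]
side 15608.5 [[284, 166], [291, 199], [269, 225], [288, 247], [309, 223], [317, 224], [317, 215], [330, 226], [326, 232], [331, 229], [341, 244], [307, 283], [345, 339], [380, 313], [413, 358], [380, 393], [404, 429], [443, 400], [481, 455], [509, 430], [297, 164]]
side 812.5 [[421, 104], [639, 290]]
side 344.5 [[8, 43], [12, 52], [37, 46], [23, 34]]
side 301.0 [[49, 31], [51, 42], [75, 35], [65, 25]]
```

```bash
python3 -m inch '[[[0,-3.5,1.8,0,0.5],[0,-3.5,1.8,0,0.5],[0,-3.5,1.7,0,0.5],[0,0,0,0.12,0.5],[0,0,0,0.12,0.5],[0,0,0,0.12,0.5],[0,0,0,0.12,0.5],[0,0,0,0.12,0.5]]]' && python3 -m inch '[[[0,0,0,0.12,0.5],[0,0,0,0.12,0.5],[0,0,0,0.12,0.5],[0,0,0,0.12,0.5],[0,0,0,0.12,0.5],[0,0,0,0.12,0.5],[0,0,0,0.12,0.5],[0,0,0,0.12,0.5]]]'
python3 - <<'E'
from h import *
np.set_printoptions(precision=4,suppress=True)
from scipy.spatial.transform import Rotation as Ro
print(Ro.from_quat(robot.get_obs()["tool_rot"]).as_matrix())
print(ray("scene",[(151,427),(310,304),(431,211)],.052),ray("side",[(484,413),(376,271),(298,175)],.052))
E
```

```text
time: 0.77
position: [0.5097, -0.0531, 0.2273]
tool_rot: [-0.625, -0.328, 0.632, -0.321]
ft_force: [-0.4, -0.2, -0.2]
grip_width: 0.046
time: 1.43
position: [0.5065, -0.0523, 0.2245]
tool_rot: [-0.7, 0.014, 0.714, 0.019]
ft_force: [-0.0, -0.3, -0.1]
grip_width: 0.0434
[[-0.0206 -0.0465 -0.9987]
 [ 0.0067 -0.9989  0.0464]
 [-0.9998 -0.0058  0.0209]]
[[ 0.6191 -0.2633  0.052 ]
 [ 0.621  -0.0527  0.052 ]
 [ 0.6237  0.1588  0.052 ]] [[ 0.6168 -0.2642  0.052 ]
 [ 0.6228 -0.0525  0.052 ]
 [ 0.622   0.1577  0.052 ]]
```

```bash
python3 -m inch '[[[4,0,0,-0.03,0.5],[4,0,0,0,0.5],[4,0,0,0,0.5],[4,0,0,0,0.5],[2,0,0,0,0.5],[0.5,0,0,0,0.5],[0.3,0,0,0,0.5]]]'
python3 - <<'E'
from h import *
cv2.imwrite("pics/side1.png",camera("side")[:,:,::-1])
E
```

```text
time: 2.02
position: [0.5088, -0.053, 0.0321]
tool_rot: [-0.704, 0.006, 0.71, 0.008]
ft_force: [0.1, 0.6, 1.3]
grip_width: 0.044
```

View pics/side1.png

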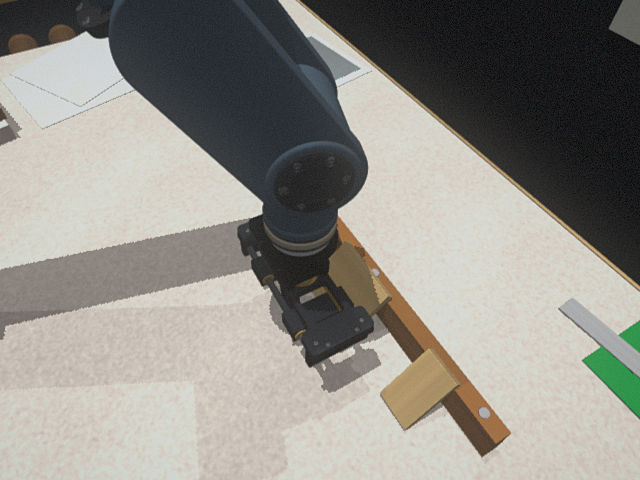

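The gripper is in front of the wide tile and clear of the neighbours, with the tile at about (360,280) and the free neighbour at (418,388). Next I lower it and push low.

```bash
python3 -m inch '[[[0.8,0,0,0,0.5],[0.6,0,0,0,0.5],[0.2,0,0,0,0.5],[0,0,-0.8,0,0.5],[0,0,-0.8,0,0.5],[0,0,-0.4,0,0.5]]]'; python3 -m inch '[[[0,0,-0.4,0,0.5],[0,0,-0.4,0,0.5],[0,0,-0.4,0,0.5]]]'
```

```text
time: 2.57
position: [0.5334, -0.0544, 0.02]
tool_rot: [0.707, -0.007, -0.707, -0.007]
ft_force: [0.8, -0.7, 0.7]
grip_width: 0.0439
time: 2.82
position: [0.5482, -0.0549, 0.0214]
tool_rot: [0.708, -0.007, -0.706, -0.007]
ft_force: [-1.2, -0.3, 0.3]
grip_width: 0.0437
```

```bash
python3 -m inch '[[[0,0,0.5,0,0.5],[0.7,0,0,0,0.5],[0.2,0,-0.2,0,0.5],[0.1,0,-0.4,0,0.5],[0.1,0,-0.3,0,0.5]]]'; python3 -m inch '[[[0.1,0,-0.3,0,0.5],[0.1,0,-0.3,0,0.5],[0.1,0,-0.3,0,0.5]]]'
python3 - <<'E'
from h import *
cv2.imwrite("pics/side2.png",np.hstack([camera("side")[150:400,220:520,::-1],camera("scene")[150:400,180:480,::-1]]))
E
```

```text
time: 3.23
position: [0.5487, -0.0547, 0.0113]
tool_rot: [-0.705, 0.006, 0.709, 0.006]
ft_force: [-11.1, -4.1, 29.4]
grip_width: 0.0435
time: 3.48
position: [0.5489, -0.0548, 0.0115]
tool_rot: [-0.698, 0.005, 0.716, 0.006]
ft_force: [-7.1, -1.7, 14.2]
grip_width: 0.0435
```

View pics/side2.png

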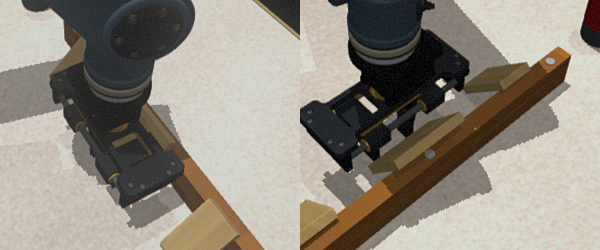

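The tile is steepening squarely in the scene crop (edge at about (375,165)-(465,115)). The fingertips are rubbing the table, with a vertical force of 14-29 N, so I'll raise them 3 mm and carry on.

```bash
python3 -m inch '[[[-0.3,0,0,0,0.5],[-0.1,0,0,0,0.5],[0,0,-0.4,0,0.5]]]'; python3 -m inch '[[[0,0,-0.4,0,0.5],[0,0,-0.4,0,0.5],[0,0,-0.2,0,0.5]]]'
```

```text
time: 3.83
position: [0.5516, -0.0549, 0.0157]
tool_rot: [-0.697, 0.005, 0.717, 0.006]
ft_force: [-1.9, 0.2, -0.6]
grip_width: 0.0433
time: 4.08
position: [0.5632, -0.055, 0.0144]
tool_rot: [-0.697, 0.005, 0.717, 0.006]
ft_force: [-0.6, -1.5, 0.2]
grip_width: 0.0436
```

```bash
python3 -m inch '[[[0,0,0.8,0,0.5],[-1.4,0,0,0,0.5],[-1.3,0,0,0,0.5],[0,0,-0.8,0,0.5]]]'; python3 -m inch '[[[0,0,-0.3,0,0.5],[0,0,-0.3,0,0.5],[0,0,-0.3,0,0.5],[0,0,-0.3,0,0.5]]]'; python3 -m inch '[[[0,0,-0.2,0,0.5],[0,0,-0.2,0,0.5]]]'
python3 - <<'E'
from h import *
cv2.imwrite("pics/side3.png",np.hstack([camera("side")[150:400,220:520,::-1],camera("scene")[150:400,180:480,::-1]]))
E
```

```text
time: 4.42
position: [0.5617, -0.0543, 0.0399]
tool_rot: [-0.695, 0.004, 0.719, 0.007]
ft_force: [-0.5, 0.2, 0.7]
grip_width: 0.0433
time: 4.75
position: [0.575, -0.0545, 0.0384]
tool_rot: [-0.695, 0.004, 0.719, 0.006]
ft_force: [-5.4, -1.4, 5.7]
grip_width: 0.0434
time: 4.92
position: [0.5749, -0.0545, 0.0379]
tool_rot: [-0.691, 0.003, 0.723, 0.006]
ft_force: [-4.9, -1.4, 8.9]
grip_width: 0.0439
```

View pics/side3.png

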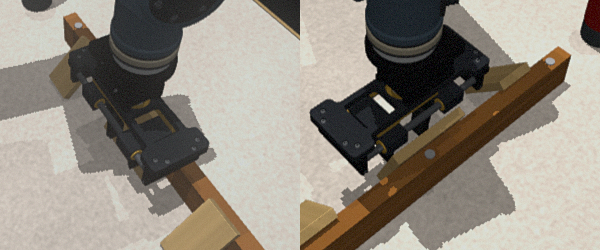

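The body is resting on the tile's top edge: 9 N upward, with the tile edge right under the rail in the scene crop. I'll raise it and push again.

```bash
python3 -m inch '[[[0,0,0.4,0,0.5],[-0.8,0,0,0,0.5],[-0.4,0,-0.2,0,0.5],[0,0,-0.4,0,0.5],[0,0,-0.3,0,0.5]]]'; python3 -m inch '[[[-0.1,0,-0.3,0,0.5],[-0.1,0,-0.3,0,0.5],[-0.1,0,-0.3,0,0.5]]]'
```

```text
time: 5.43
position: [0.5802, -0.0544, 0.0497]
tool_rot: [-0.69, 0.003, 0.723, 0.006]
ft_force: [-1.9, 0.5, 0.3]
grip_width: 0.0435
time: 5.68
position: [0.5855, -0.054, 0.0509]
tool_rot: [-0.686, 0.002, 0.728, 0.006]
ft_force: [-9.7, -4.1, 1.7]
grip_width: 0.0433
```

```bash
python3 -m inch '[[[0,0,-0.3,0,0.5],[0,0,-0.3,0,0.5]]]'; 
python3 - <<'E'
from h import *
cv2.imwrite("pics/side4.png",np.hstack([cv2.resize(camera("side")[180:380,260:460,::-1],(400,400)),cv2.resize(camera("scene")[200:400,220:420,::-1],(400,400))]))
E
```

```text
time: 5.85
position: [0.5853, -0.0537, 0.0501]
tool_rot: [-0.68, 0.001, 0.733, 0.006]
ft_force: [-6.2, -1.0, 5.7]
grip_width: 0.0436
```

View pics/side4.png

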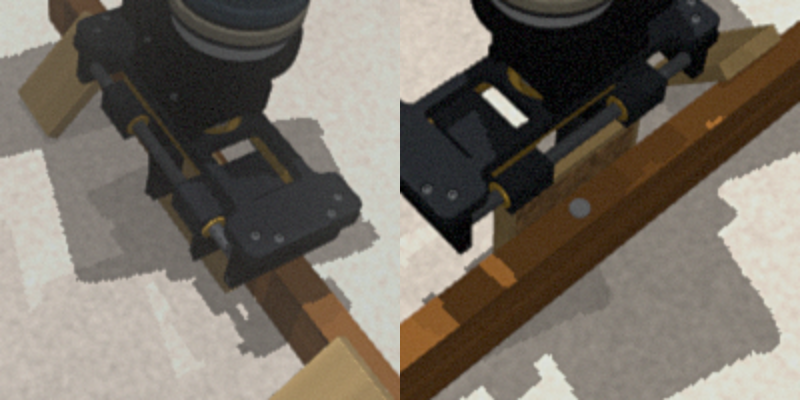

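The tile now looks about upright, with its cork face visible above the fence at (570,185) in the right half. I'll back off to check.

```bash
python3 -m inch '[[[0,0,1,0,0.5],[0,0,3,0,0.5],[-2,0,3,0,0.5],[-4,0,2,0,0.5],[-2,0,0,0,0.5],[0,0,0,0,0.5]]]'; 
python3 - <<'E'
from h import *
a,b=camera("side"),camera("scene")
cv2.imwrite("pics/s5.png",a[:,:,::-1]);cv2.imwrite("pics/c5.png",b[:,:,::-1])
cv2.imwrite("pics/side5.png",np.hstack([cv2.resize(a[180:380,260:460,::-1],(400,400)),cv2.resize(b[200:400,220:420,::-1],(400,400))]))
E
```

```text
time: 6.45
position: [0.5023, -0.0536, 0.1354]
tool_rot: [-0.682, 0.001, 0.732, 0.006]
ft_force: [0.7, -0.5, 0.2]
grip_width: 0.0435
```

View pics/side5.png

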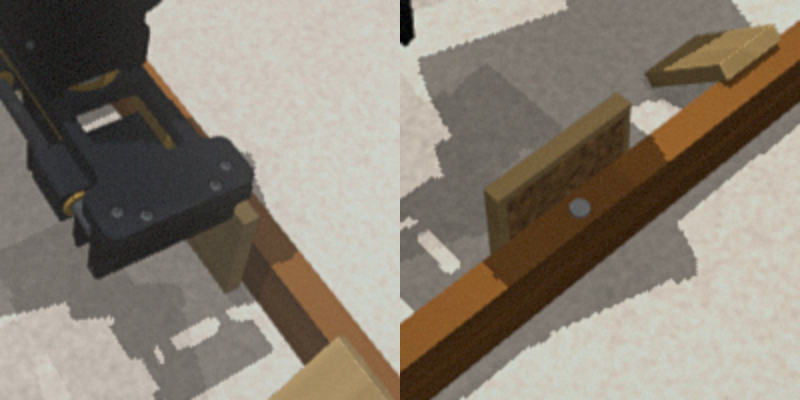

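```bash
python3 - <<'E'
from h import *
np.set_printoptions(precision=4,suppress=True)
print("cork top",ray("scene",[(273.5,300),(336,254)],.084))
print("fence front top",ray("scene",[(272.5,325),(335,277.5)],.052))
print("plain foot side",ray("side",[(376,325)],0),"plain top",ray("side",[(378,286),],.084))
E
```

```text
cork top [[ 0.6062 -0.0929  0.084 ]
 [ 0.6074  0.0003  0.084 ]]
fence front top [[ 0.6129 -0.1016  0.052 ]
 [ 0.6142 -0.006   0.052 ]]
plain foot side [[ 0.5981 -0.0977  0.    ]] plain top [[ 0.5964 -0.0885  0.084 ]]
```

The tile stands upright, with its plain foot at x 0.598, its cork top at about 0.607 and the fence face at about 0.611. Next I go over it to behind the fence.

```bash
python3 -m inch '[[[-3,0,0,0,0.5],[-1,0,-3,0,0.5],[0,0,-4,0,0.5],[0,0,-4,0,0.5],[0,0,-4,0,0.5],[0,0,-1,0,0.5],[0,0,0,0,0.5]]]'
```

```text
time: 7.13
position: [0.6692, -0.0533, 0.1488]
tool_rot: [-0.676, -0.001, 0.737, 0.008]
ft_force: [0.2, 0.2, -0.3]
grip_width: 0.0435
```

```bash
python3 -m inch '[[[3,0,0,0,0.5],[3,0,0,0,0.5],[1.1,0,0,0,0.5],[0,0,0,0,0.5]]]';python3 - <<'E'
from h import *
a,b=camera("side"),camera("scene")
cv2.imwrite("pics/side6.png",np.hstack([cv2.resize(a[160:360,260:460,::-1],(400,400)),cv2.resize(b[200:400,220:420,::-1],(400,400))]))
E
```

```text
time: 7.47
position: [0.6631, -0.0518, 0.0707]
tool_rot: [-0.675, -0.001, 0.738, 0.008]
ft_force: [1.0, -0.1, 0.0]
grip_width: 0.0434
```

View pics/side6.png

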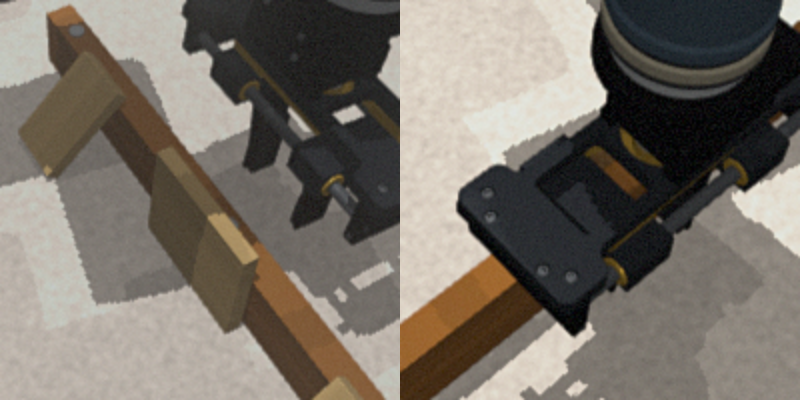

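The tile stands flush on the fence (left half, (205,240)), and the fingers are behind it above the fence. Now I tip it.

```bash
python3 -m inch '[[[0,0,1.5,0,0.5],[0,0,1.2,0,0.5],[0,0,0.5,0,0.5],[0,0,0.5,0,0.5],[0,0,0.5,0,0.5],[0,0,0.5,0,0.5],[0,0,0.5,0,0.5],[0,0,0.5,0,0.5]]]';python3 -m inch '[[[0,0,0.5,0,0.5],[0,0,0.5,0,0.5],[0,0,0.5,0,0.5],[0,0,0.5,0,0.5],[0,0,0,0,0.5],[0,0,0,0,0.5]]]'; python3 -m inch '[[[-3,0,0,0,0.5],[-3,0,-2,0,0.5],[0,0,-4,0,0.5],[0,0,-4,0,0.5],[0,0,-2,0,0.5],[0,0,0,0,0.5],[0,0,0,0,0.5]]]'
python3 - <<'E'
from h import *
a,b=camera("side"),camera("scene")
cv2.imwrite("pics/side7.png",np.hstack([a[130:430,200:520,::-1],b[160:460,100:460,::-1]]))
E
```

```text
time: 8.23
position: [0.6128, -0.0537, 0.0874]
tool_rot: [-0.684, 0.001, 0.729, 0.006]
ft_force: [1.3, 0.0, 0.6]
grip_width: 0.0433
time: 8.73
position: [0.5894, -0.0533, 0.0888]
tool_rot: [-0.684, 0.001, 0.73, 0.006]
ft_force: [-0.4, -1.0, 0.1]
grip_width: 0.0439
time: 9.32
position: [0.7152, -0.0541, 0.1407]
tool_rot: [-0.682, 0.0, 0.732, 0.007]
ft_force: [-0.8, -0.7, 0.1]
grip_width: 0.0436
```

View pics/side7.png

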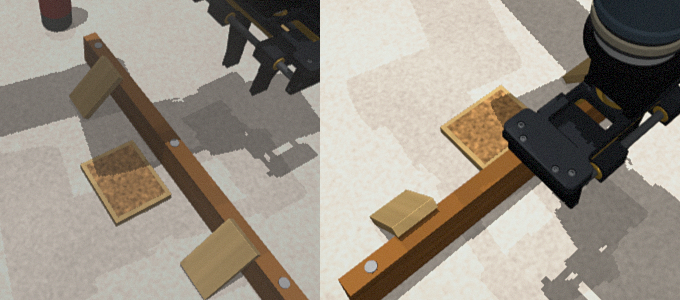

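The wide tile lies flat, cork up (left half, corners (82,160), (141,141), (170,194), (118,222)), and both narrow tiles still lean. I'll check the size and compare the neighbours, then hand in.

```bash
python3 - <<'E'
from h import *
np.set_printoptions(precision=4,suppress=True)
T=ray("side",np.array([(82,158),(141,141),(170,192),(118,219)])+[200,130],.012)
print(T,[np.linalg.norm(T[i]-T[i-1]) for i in range(4)])
a=camera("side")[:,:,::-1].astype(int);o=cv2.imread("pics/side0.png").astype(int)
for s in (np.s_[345:430,378:460],np.s_[185:250,268:322]): print("change",np.abs(a[s]-o[s]).max(2).mean())
print(robot.get_obs()["ft_force"],robot.hand_in())
E
```

```text
[[ 0.5136  0.0098  0.012 ]
 [ 0.5995 -0.0068  0.012 ]
 [ 0.5889 -0.0948  0.012 ]
 [ 0.5102 -0.0936  0.012 ]] [np.float64(0.10347136903433861), np.float64(0.08750356002360082), np.float64(0.0887019269913899), np.float64(0.07872224564104026)]
change 7.446054519368723
change 25.307977207977206
the job is handed in; nothing more can be done
[-0.0397 -0.3575 -0.0099] None
```

The wide tile now lies flat on the table in front of the fence, cork side up, and I handed the job in at about 9.4 s. I pushed its foot in low, then pushed at mid-height until it stood upright against the fence. After that I went over it and tipped its top edge back from behind.

**Upright stage:** the pictures showed the tile standing flush on the fence. The cork top measured about x 0.607, against a fence face at about 0.611. That few-millimetre difference is about what reading pixels by eye gives, so I did not push again.

**Final position:** the tile spans about x 0.51–0.60 and y −0.09 to 0.01. Its measured sides were 79–88 by 89–103 mm against the true 84 by 100 mm, because I picked the corners roughly by eye. The gripper is clear behind the fence, with only about 0.4 N on the wrist.

**Narrow tiles:** both still lean where they were in the last pictures. The picture difference was low (7) for the near one. It was higher (25) for the far one, which I put down to the arm's shadow having moved. I did not measure that tile again separately.

**Contacts on the way:** the fingertips pressed on the table with about 29 N at one point. The gripper's body also rested on the tile's top edge with about 9 N. I raised the tool both times, and I saw no reading over a limit, though I only read the force at the end of each call.

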